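# Clear the vice and clamp the brass fitting

### The job

Take the angle-iron offcut out of the bench vice and drop it in the blue scrap bin. Then stand the brass fitting upright on the vice bed, near the middle of the jaws' width and square to them, let go of it, and slide the movable jaw up by its red push plate until the fitting is clamped flat between it and the back jaw, wherever that is bolted: lean on the plate for about a second so that the jaw presses the fitting with about 15 N (at least 8 N, and never as much as 35 N), then let go. Leave the other things on the bench and in the tray where they are.

Things in the scene. Friction and masses are not known exactly. Their poses are not given: they have to be found in the camera images.
- vise: Blue bench vice, fixed. Origin on the bench; x is the clamping direction (away from the robot, within 0.35 rad), y along the jaws. Base x -140 to +85 mm, 125 mm wide; steel bed 90 mm wide, top at z = 30 mm. Back jaw at the far end: 36 mm thick, 90 mm wide, top z = 65 mm, bolted down in a setting that changes and is not reported: its face is anywhere from x = +20 to +42 mm.
- jaw: Movable jaw, slides along the vice's x; same axes. Origin at bench height below the middle of its clamping face (looks to +x), at the start at x = -62 to -54 mm of the vice. Block 28 mm thick (x -28 to 0), 90 mm wide, top z = 65 mm. No spring or lock: slides against a drag of about 4 N (plus 2 to 4 N once it pushes the fitting along) and stays where left; travel 85 mm.
- jaw_handle (a point): Middle of the top edge, at z = 100 mm, of the red upright push plate on the movable jaw: 10 mm thick in x, 40 mm wide in y, 54 mm tall, on a 50 mm wide carriage whose top is at z = 46 mm; its middle is 56 mm behind (-x) the jaw's clamping face, at mid-width. The jaw is pushed by it.
- offcut: Dark steel angle-iron offcut (the obstacle), 0.2 to 0.4 kg, standing on the vice bed between the jaws. Origin at the centre of its foot's underside. Foot 45 mm (x) by 50 mm (y), 8 mm thick; at its +x edge an upright web 8 mm thick (x 14.5 to 22.5 mm), 50 mm wide in y, top 65 mm above the underside, 30 mm above the jaws.
- scrap_bin: Blue open plastic bin, fixed, for scrap. Origin at the centre of its underside; outside 170 mm (x) by 200 mm (y) by 70 mm high, walls and floor 4 mm. It stands to the left or to the right of the vice.
- fitting: Brass fitting, 0.3 to 0.6 kg, upright in the grey tray: a block 36 mm (x) by 50 mm (y) by 40 mm high with a round neck, 26 mm diameter, 28 mm high, on the centre of its top (total 68 mm). Origin at the centre of its underside. To be clamped across its 36 mm (its x along the vice's x, either way round).
- tray: Grey shallow parts tray, fixed, on the other side of the vice from the scrap bin. Origin at the centre of its underside; 200 by 200 mm, rim 14 mm high, floor 4 mm thick.
- sleeve_a: Brass sleeve standing in the tray, 30 mm diameter, 40 mm high; origin at the centre of its underside. A bystander.
- sleeve_b: Second such brass sleeve in the tray. A bystander.
- spray_can: Can with a yellow label, 52 mm diameter, 150 mm high, standing beyond the vice; origin at the centre of its underside. A bystander.
- screwdriver: Screwdriver, 200 mm long, lying beyond the vice. A bystander.
- cup: White cup, 76 mm diameter, 90 mm high; origin at the centre of its underside. A bystander.
- hammer: Hammer lying on the bench beyond the vice. A bystander.
Mind the look-alikes: they are no part of the job. What is shaped like the fitting but turquoise is not meant.

How it is judged:
On the way, in this order (a step that is already met when the one before it is completed fails the run):
1. the offcut lies in the scrap bin, let go (x of offcut in the frame of scrap_bin between -0.085 and 0.085 m and y of offcut in the frame of scrap_bin between -0.1 and 0.1 m and z of offcut in the frame of scrap_bin between -0.005 and 0.065 m and contact force between the fingers and offcut below 0.3 N), for 0.2 s.
2. the fitting stands upright on the vice bed between the jaws, let go, not yet clamped (z of fitting in the frame of vise between 0.028 and 0.033 m and angle between fitting's own z axis and vertical below 0.06 rad and y of fitting in the frame of vise between -0.015 and 0.015 m and contact force between the fingers and fitting below 0.3 N and x of fitting in the frame of vise between -0.035 and 0.0265 m and contact force between jaw and fitting below 4 N), for 0.2 s.
3. the movable jaw presses the fitting against the back jaw with at least 8 N for 0.3 s (z of fitting in the frame of vise between 0.028 and 0.033 m and angle between fitting's own z axis and vertical below 0.06 rad and y of fitting in the frame of vise between -0.015 and 0.015 m and x of fitting in the frame of vise between -0.0005 and 0.0265 m and x of fitting in the frame of jaw between 0.016 and 0.02 m and angle between the x axis of fitting and the x axis of vise, either way round below 0.05 rad and contact force between the fingers and fitting below 0.3 N and contact force between jaw and fitting above 8 N), for 0.3 s.
At the end, for the whole second after the job is handed in: Offcut at rest in the scrap bin. Fitting upright (0.06 rad) on the vice bed, within 15 mm of mid-width, square to the jaws (0.05 rad), where the back jaw stopped it, the movable jaw's face still on it (within 2 mm); all at rest (x of offcut in the frame of scrap_bin between -0.085 and 0.085 m and y of offcut in the frame of scrap_bin between -0.1 and 0.1 m and z of offcut in the frame of scrap_bin between -0.005 and 0.065 m and z of fitting in the frame of vise between 0.028 and 0.033 m and angle between fitting's own z axis and vertical below 0.06 rad and y of fitting in the frame of vise between -0.015 and 0.015 m and x of fitting in the frame of vise between -0.0005 and 0.0265 m and x of fitting in the frame of jaw between 0.016 and 0.02 m and angle between the x axis of fitting and the x axis of vise, either way round below 0.05 rad and linear speed of each of fitting, jaw below 0.01 m/s and linear speed of offcut below 0.02 m/s); the robot touches nothing.
It fails at once if the jaw presses the fitting with 35 N or more (contact force between jaw and fitting above 35 N).
It fails at once if a bystander (sleeves, can, screwdriver, cup, hammer) is moved more than 30 mm (distance of any of sleeve_a, sleeve_b, spray_can, screwdriver, cup, hammer from where it was at the start of the episode above 0.03 m).
It also fails if it takes over 72 s, if anything falls off the work surface, if the arm or the gripper's body presses on something with over 40 N, if the wrist force passes 120 N, or if a joint passes its speed limit or range.

### The arm

A 7-joint arm with a two-finger parallel gripper is mounted at the origin on the work surface. World frame = base frame: x ahead of the robot, y to its left, z up, the work surface at z = 0. Lengths are in m, angles in rad, forces in N, time in s.
With the tool pointing down it reaches from about 0.4 to 0.85 m from the base axis. Payload 10.4 kg.
Tool frame: the origin (TCP) lies between the finger pads; the fingertips stand manip.tip_extent ahead of it and the grasp point (between the pads) lies 6 mm ahead of it (manip.tip_extent is the distance from the TCP to the fingertips, in m); z points along the fingers, y is the line along which they close (so a half turn about z gives the same grasp; the last joint's range is limited). The gripper opens to 85 mm and grips with 20 to 120 N. Pads are 22 mm wide; open, the fingers measure 114 mm over their backs; the gripper's body (76 mm by 85 mm) begins 54 mm behind the grasp point. The pads swing forward as they close: fully open they stand 13 mm farther back than shut.
Start: joints at [-1.293, 0.332, -0.065, 1.46, 0.022, 1.35, -0.088], TCP at [0.185, 0.597, 0.256] pointing down, gripper open.
Joint ranges: [-2.6, 2.6], [-0.5, 2.12], [-1.47, 1.34], [0.16, 2.42], [-1.27, 4.41], [0.06, 2.06], [-2.6, 2.6]. Speed limits (rad/s): [2.22, 2.22, 2.79, 2.79, 3.14, 3.14, 3.14].

### API

Orientations are given as a unit quaternion [x, y, z, w].
In Python, from workcell import get_obs, optics, workorder, manip gives the robot as it stands.
- The arm moves only by the tool jog_arm, never from a script. Its argument "increments" is a list of rows, each a list of 7 numbers: the shift along the tool's x, y, z in m, then the turn, a rotation vector about the tool's x, y, z in rad, then the opening, from -1 (shut) to 1 (fully open). A call has 1 to 5 rows; each row is the pose to reach, as a shift and turn from the pose commanded when the call began, along the tool's axes at that moment; what a row does not reach only later rows make up. A row lasts 1/12 s, in which the tool goes at most 41.7 mm and 7.16 degrees, less where a joint would pass 70% of its speed; a pose out of reach is approached as far as the arm can. A call with a gripper value outside its range is refused whole. The fingers move at their own pace and stop on an object; "grip_force" is the grip in N (left out, the last holds). Time passes only in rows, so rows that repeat a pose let the fingers close. It gives the time, the measured TCP pose, the force, the opening and the grip force at its end, in the units of the state.
- get_obs(): the state, without advancing time (a new reading comes with each control period).
- optics.camera(name): name is "scene" or "top" or "wrist"; returns a dict with "color" (384x512x3 uint8, red, green, blue), "depth" (384x512 float32, m along the optical axis (not along the pixel's ray), 0 where there is no reading), "K" (3x3 intrinsics, pixels), "k1" (the pictures are not rectified: a ray, as slopes to the right and down, at radius r is drawn at 1 + k1 r^2 times it, then the intrinsics apply), "R" (3x3) and "t" (3): a world point X has camera coordinates R X + t. Camera axes: x right, y down, z forward; pixel columns grow to the right and rows downward; lengths in m; the calibration is good to about 2 mm. A picture is of the moment at which its call begins.
- workorder.hand_in(): hands the job in; it is judged then, once.
The state is a dict: "clock": time; "joint_pos": joint angles; "joint_velocities": joint speeds; "tau": joint torques, N m; "position": TCP position; "ee_rot": TCP orientation; "ft_force": force on the tool from outside, world axes, zero at the start; "torque": the same for the moment, N m; "grip_width": opening from 0.0 (shut) to 1.0 (fully open); "grasp_force": force on a finger pad.
Only numpy, scipy, OpenCV 4.12 (cv2) and the standard library are available. Lean on these libraries where they do the work, as an engineer would, in place of code of your own. Each camera call takes 0.05 s, during which the arm holds its last target. There are 200 camera calls.

## Working session

There is one attempt and no reset: what is moved stays moved. The work goes in short steps, Python scripts to look and compute and a tool call to move; the robot and the scene stay as the last step left them, time stands still between calls to the robot, and variables do not carry over. Pictures are saved under pics/ and viewed, at most 10 in all, crops included, and the job is handed in when it is done.

Besides the shell and the picture viewer there is one more tool, called after "Call:" as name(argument=value, ...) on one line, values as JSON. jog_arm: Moves the arm, as the interface text tells. Its arguments: {"type":"object","properties":{"increments":{"type":"array"},"grip_force":{"type":"number"}},"required":["increments"]}

```bash
mkdir -p pics
cat > h.py <<'E'
import numpy as np, cv2
from workcell import get_obs, optics, workorder, manip
from scipy.spatial.transform import Rotation as Ro
def cloud(c):
    h,w=c['depth'].shape; u,v=np.meshgrid(np.arange(w),np.arange(h))
    p=np.stack([u,v],-1).reshape(-1,1,2).astype(float)
    n=cv2.undistortPoints(p,c['K'],np.array([c['k1'],0,0,0,0.])).reshape(h,w,2)
    d=c['depth'][...,None]; X=np.concatenate([n*d,d],-1)
    return (X-c['t'])@c['R']
def save(n,im): cv2.imwrite('pics/'+n,im[...,::-1])
E
python3 - <<'E'
from h import *
print(manip.tip_extent,[a for a in dir(manip) if a[0]!='_'],get_obs())
a=optics.camera('top');b=optics.camera('scene')
np.savez('a.npz',**a);np.savez('b.npz',**b)
save('top.png',a['color']);save('scene.png',b['color'])
print(a['k1'],a['R'],a['t'],-b['R'].T@b['t'])
E
```

```text
0.025 ['MotionError', 'tip_extent'] {'clock': 0.0, 'joint_pos': array([-1.29260103,  0.33290104, -0.06469368,  1.46094533,  0.02157384,
        1.34986667, -0.08853745]), 'joint_velocities': array([-2.08973962e-06, -1.77324100e-03, -3.07604107e-05,  1.75391105e-03,
        6.91358506e-04,  2.08569099e-03,  4.04025853e-04]), 'tau': array([-5.37569758e-04, -6.25454450e+01,  4.90360893e-02, -3.91583061e+01,
        1.61540264e-02,  1.00610053e-02,  2.83688780e-05]), 'position': array([0.18507521, 0.59662133, 0.25549574]), 'ee_rot': array([ 1.49845161e-01,  9.88709219e-01, -7.07852793e-04, -8.65330422e-05]), 'ft_force': array([-0.18859895, -0.39241177, -0.85536775]), 'torque': array([-0.01629563, -0.04694212,  0.0031572 ]), 'grasp_force': 0.0, 'grip_width': 1.0016341329973404}
-0.08912078930005139 [[ 0.02455893 -0.99955127  0.01714975]
 [-0.99376507 -0.02627585 -0.10835391]
 [ 0.10875591 -0.01438177 -0.99396444]] [-0.05826919  0.58697167  1.20838399] [ 1.3051343  -0.10495575  0.73547296]
```

View pics/top.png

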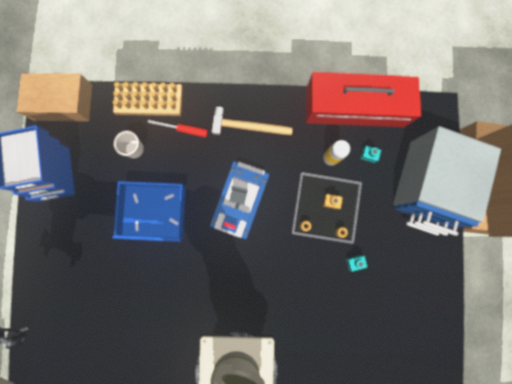

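View pics/scene.png

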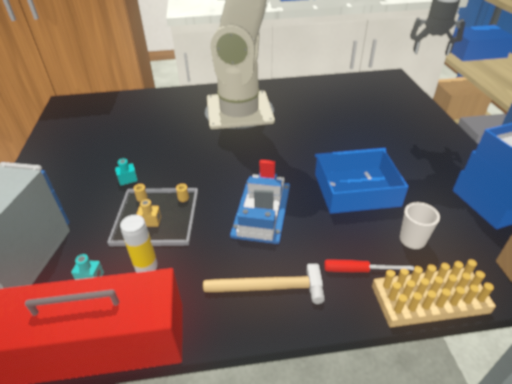

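Top view: the brass fitting is at (333,201) in the tray. It could be mistaken for sleeves (306,226) and (343,231), or the turquoise look-alikes (371,153) and (357,263). I choose (333,201): brass, square block with a neck. The offcut is the grey piece at (240,193) in the vice, and the bin is at (150,210).

```bash
cat > m.py <<'E'
from h import *
a=dict(np.load('a.npz'));P=cloud(a);c=a['color']
hsv=cv2.cvtColor(c,cv2.COLOR_RGB2HSV)
def reg(u0,u1,v0,v1): m=np.zeros(c.shape[:2],bool); m[v0:v1,u0:u1]=1; return m
def rect(n,m):
    q=P[m]
    if len(q)<4: print(n,len(q));return
    r=cv2.minAreaRect(q[:,:2].astype(np.float32)*1000); print(n,len(q),np.round(r[0],1),np.round(r[1],1),round(r[2],1),'z',np.round(np.percentile(q[:,2],[5,50,95])*1000,1))
z=P[...,2]
V=reg(205,275,155,245); F=reg(320,347,188,213)
rect('table',reg(240,300,270,300))
rect('red plate',V&(hsv[...,1]>120)&((hsv[...,0]<10)|(hsv[...,0]>170))&(z>.09))
rect('vise all',V&(z>.012))
rect('jaws',V&(z>.058)&(z<.07))
rect('web',V&(z>.088)&(hsv[...,1]<100))
rect('foot',V&(z>.034)&(z<.042)&(hsv[...,1]<100))
rect('fit block',F&(z>.038)&(z<.05))
rect('fit all',F&(z>.02))
rect('neck',F&(z>.066))
rect('bin',reg(105,195,172,250)&(z>.06))
rect('tray',reg(285,370,165,250)&(z>.01)&(z<.02))
rect('sl a',reg(298,315,217,236)&(z>.035)); rect('sl b',reg(335,352,222,240)&(z>.035)); rect('can',reg(318,355,135,172)&(z>.14))
cr=np.hstack([cv2.resize(c[155:245,200:290],(400,400),interpolation=cv2.INTER_CUBIC),cv2.resize(c[165:255,280:370],(400,400),interpolation=cv2.INTER_CUBIC)]);save('crop.png',cr)
for v in range(160,244,2): print(v,[int(1000*z[v,u]) for u in range(210,272,3)])
E
python3 m.py
```

```text
table 1800 [345.2 -99.1] [218.8 190.6] 1.0 z [-4.7 -0.4  3.7]
red plate 37 [468.   31.8] [36.2  9.4] 73.1 z [ 94.8  99.9 102.6]
vise all 2323 [552.6   3.5] [123.8 225.8] 71.8 z [13.  33.9 88.7]
jaws 599 [568.2  -1.6] [ 89.9 155.6] 71.5 z [60.9 64.4 68.4]
web 66 [521.1   0.9] [ 77.4 123.2] 79.1 z [  90.2   95.1 1265.7]
foot 206 [550.6   4.1] [ 87.5 216.1] 70.8 z [34.6 37.4 41.4]
fit block 106 [ 552.5 -293.5] [47.7 36.1] 80.1 z [39.8 43.  47.1]
fit all 194 [ 518.4 -169.7] [ 50.3 312.4] 15.2 z [26.  44.2 74.3]
neck 52 [ 509.9 -162.9] [ 23.4 296.4] 17.8 z [ 68.2  71.7 612.4]
bin 535 [504.8 180.4] [412.8 173.9] 89.3 z [62.6 69.3 75.2]
tray 342 [ 533.9 -279.6] [199.5 200.6] 82.0 z [10.4 13.3 17.3]
sl a 55 [ 469.2 -123.2] [ 25.2 196.5] 1.9 z [  38.9   43.7 1265.7]
sl b 46 [ 455.7 -321.5] [25.1 27.6] 0.9 z [37.5 42.9 46.1]
can 218 [ 578.2 -175.7] [ 45.9 388.2] 46.2 z [144.2 149.1 153.4]
160 [-3, 0, 2, 0, 5, 1, -2, -4, 4, 0, -4, -2, -1, -1, -1, 0, 1, -5, -1, 0, 0]
162 [1265, 0, -1, -2, 1, 0, -2, 0, 15, -3, 4, 2, -3, -5, -1, -1, 2, 0, 1, 1, -2]
164 [-1, -1, 4, 0, 4, -2, 0, 1, 10, 9, 33, 31, 2,
[... 2555 characters left out ...]
100, 99, 101, 49, 30, 27, 12, 12, -1, -4, 1, 0, -2, 0, -2]
228 [1, -1, 27, 27, 45, 44, 44, 47, 102, 43, 27, 28, 11, 11, -1, 1, 1, 0, 2, 0, -1]
230 [-4, -1, -4, -1, 33, 32, 41, 41, 43, 25, 31, 27, 13, 9, -2, 0, 2, -7, 2, 0, 0]
232 [-1, -7, -1, 3, 0, 0, 34, 30, 43, 31, 28, 8, 14, 0, -1, -4, -2, 1, -4, 0, 0]
234 [-4, 3, -1, -4, 0, -3, 3, 1, 32, 24, 26, 9, 11, -1, -2, 4, 0, -2, 2, -4, -2]
236 [1, 0, 0, 3, 0, -1, -1, -2, 0, 30, 30, 11, 7, -2, -2, -2, -2, -4, -1, 3, -2]
238 [4, 0, -1, 0, -4, 1265, 3, 0, -2, -5, 0, 6, 11, -1, 1, 0, 0, -4, -5, 0, -6]
240 [-3, 1, 1, 1, 0, -1, 3, 0, 0, 0, 0, 1, 0, 1, 0, -3, 1, -3, 0, 0, -3]
242 [0, 0, 0, -1, 4, -3, -2, 0, 1, 2, -1, -8, 0, 3, -5, -1, -2, -1, -4, -2, 1]
```

View pics/crop.png

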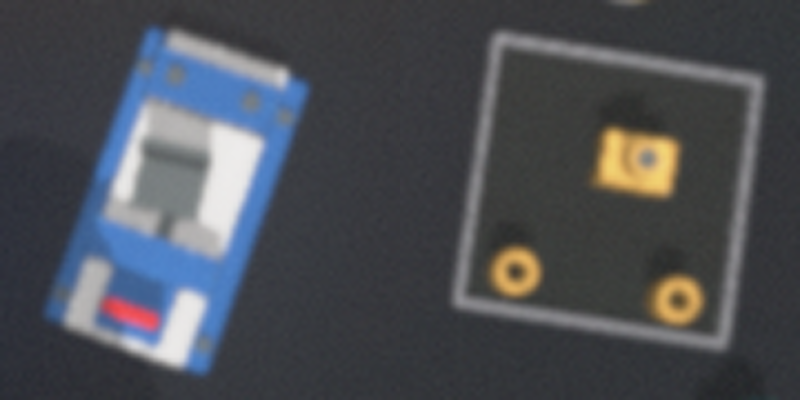

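The crop confirms brass block with neck at (640,160), and grey offcut in the vice with its web towards the back jaw. Next I'll refine the numbers and compute the first move.

```bash
cat >> h.py <<'E'
def go(x,y,z,yaw):
    "tool increments from the measured pose to target (m), yaw = world angle (deg) of tool y, tool pointing down"
    o=get_obs(); R=Ro.from_quat(o['ee_rot']); a=np.radians(yaw)
    T=np.array([[-np.sin(a),np.cos(a),0],[np.cos(a),np.sin(a),0],[0,0,-1]]).T
    T=np.c_[np.cross([np.cos(a),np.sin(a),0],[0,0,-1]),[np.cos(a),np.sin(a),0],[0,0,-1]]
    d=R.inv().apply(np.array([x,y,z])-o['position']); r=(R.inv()*Ro.from_matrix(T)).as_rotvec()
    print('t',round(o['clock'],2),'pos',np.round(o['position'],4),'INC',np.round(d,4),np.round(r,4),'F',np.round(o['ft_force'],1))
def ground(c,px,z):
    n=cv2.undistortPoints(np.asarray(px,float).reshape(-1,1,2),c['K'],np.array([c['k1'],0,0,0,0.])).reshape(-1,2)
    d=np.c_[n,np.ones(len(n))]@c['R']; C=-c['R'].T@c['t']; s=(z-C[2])/d[:,2]; return C+s[:,None]*d
E
cat > m2.py <<'E'
exec(open('m.py').read().split("rect('table'")[0])
z=np.where(P[...,2]<.3,P[...,2],-1)
def rr(n,m,h):
    m=m.astype(np.uint8); k,l,s,_=cv2.connectedComponentsWithStats(m); i=1+np.argmax(s[1:,4]); v,u=np.nonzero(l==i)
    q=ground(a,np.c_[u,v],h)[:,:2]*1000; r=cv2.minAreaRect(q.astype(np.float32)); print(n,len(q),'mean',np.round(q.mean(0),1),np.round(r[0],1),np.round(r[1],1),round(r[2],1)); return q
V=reg(205,275,155,245); F=reg(320,347,188,213)
rr('plate',V&(z>.085)&(hsv[...,1]>120),.1); rr('web',V&(z>.08)&(hsv[...,1]<110),.095); rr('foot',V&(z>.034)&(z<.05)&reg(225,255,190,208),.038)
rr('backjaw',V&(z>.055)&(z<.075)&reg(0,512,160,187),.065); rr('jaw',V&(z>.055)&(z<.075)&reg(0,512,202,222),.065)
rr('vise',V&(z>.006),.01)
rr('fit',F&(z>.03)&(hsv[...,1]>100),.044); rr('neck',F&(z>.062),.072)
rr('bin',reg(105,195,172,250)&(z>.055),.07); rr('tray',reg(285,370,165,250)&(z>.009)&(z<.02),.014)
go(.57,0,.25,-18.2)
E
python3 m2.py
```

```text
plate 38 mean [468.2  31.8] [468.   31.8] [35.9  9.4] 73.1
web 52 mean [579.4   4. ] [579.4   4.1] [49.2  8.8] 77.4
foot 180 mean [558.5   9.3] [557.5   8.8] [52.6 42.8] 82.0
backjaw 336 mean [624.4 -20.4] [624.6 -20.2] [89.6 36.8] 73.0
jaw 268 mean [507.5  18.6] [507.5  18.5] [89.5 28.2] 71.8
vise 2683 mean [552.    3.9] [553.5   3.2] [124.8 228.4] 71.7
fit 166 mean [ 551.8 -291.8] [ 552.2 -292.1] [49.3 36.9] 80.1
neck 51 mean [ 552.  -293.2] [ 552.3 -291.9] [21.7 22.1] 1.4
bin 558 mean [494.3 287.5] [505.7 284.2] [204.5 173.8] 89.1
tray 176 mean [ 550.1 -217.1] [ 538.4 -245.2] [129.9 200. ] 82.1
t 0.1 pos [0.1851 0.5967 0.2556] INC [-0.5444 -0.4558  0.0062] [-9.0000e-04  1.0000e-03  1.5876e+00] F [-0.8  0.5  0.7]
```

Call:
jog_arm(increments=[[-0.138,-0.1125,0,0,0,0.37,1],[-0.138,-0.1125,0,0,0,0.37,1],[-0.138,-0.1125,0,0,0,0.37,1],[-0.138,-0.1125,0,0,0,0.37,1],[-0.138,-0.1125,0,0,0,0.37,1]])

```text
clock: 0.52
position: [0.2882, 0.4432, 0.2563]
ee_rot: [0.333, 0.943, -0.001, 0.001]
ft_force: [1.3, 0.4, 0.0]
grip_width: 0.996
grasp_force: 0.0
```

Call:
jog_arm(increments=[[-0.169,-0.055,0,0,0,0.37,0],[-0.169,-0.055,0,0,0,0.37,0],[-0.169,-0.055,0,0,0,0.37,0],[-0.169,-0.055,0,0,0,0.37,0],[-0.169,-0.055,0,0,0,0.37,0]])

```text
clock: 0.93
position: [0.3854, 0.2946, 0.2564]
ee_rot: [0.501, 0.866, -0.0, 0.001]
ft_force: [0.3, -0.6, 0.4]
grip_width: 0.505
grasp_force: 0.0
```

Call:
jog_arm(increments=[[-0.178,0.01,0,0,0,0.37,0],[-0.178,0.01,0,0,0,0.37,0],[-0.178,0.01,0,0,0,0.37,0],[-0.178,0.01,0,0,0,0.37,0],[-0.178,0.01,0,0,0,0.37,0]])

```text
clock: 1.35
position: [0.4831, 0.1457, 0.2564]
ee_rot: [0.651, 0.759, -0.0, 0.001]
ft_force: [-0.3, -0.1, -0.4]
grip_width: 0.498
grasp_force: 0.0
```

Call:
jog_arm(increments=[[-0.162,0.0735,0,0,0,0.37,0],[-0.162,0.0735,0,0,0,0.37,0],[-0.162,0.0735,0,0,0,0.37,0],[-0.162,0.0735,0,0,0,0.37,0],[-0.162,0.0735,0,0,0,0.37,0]])

```text
clock: 1.77
position: [0.5806, -0.0027, 0.2561]
ee_rot: [0.779, 0.627, -0.001, 0.001]
ft_force: [1.1, -1.0, -0.6]
grip_width: 0.503
grasp_force: 0.0
```

```bash
cat > w.py <<'E'
from h import *
a=optics.camera('wrist');P=cloud(a);c=a['color'];hsv=cv2.cvtColor(c,cv2.COLOR_RGB2HSV);save('w1.png',c)
z=np.where((P[...,2]<.12),P[...,2],-1);x,y=P[...,0],P[...,1]
near=(np.hypot(x-.56,y)<.14)
def rr(n,m,h):
    k,l,s,_=cv2.connectedComponentsWithStats(m.astype(np.uint8))
    if k<2: print(n,0);return
    i=1+np.argmax(s[1:,4]); v,u=np.nonzero(l==i)
    q=ground(a,np.c_[u,v],h)[:,:2]*1000; r=cv2.minAreaRect(q.astype(np.float32)); print(n,len(q),np.round(q.mean(0),1),np.round(r[0],1),np.round(r[1],1),round(r[2],1),'z',np.median(z[l==i]))
if __name__=='__main__':
    rr('web',near&(z>.085)&(hsv[...,1]<110),.095); rr('foot',near&(z>.034)&(z<.046)&(x>.53)&(x<.59),.038)
    rr('backjaw',near&(z>.055)&(z<.075)&(x>.59),.065); rr('jaw',near&(z>.055)&(z<.075)&(x<.54),.065)
    go(.5794,.0040,.092,-12)
E
python3 w.py
```

```text
web 503 [579.7   5.2] [579.5   4.8] [51.1  7.5] 77.7 z 0.09593962447246511
foot 1537 [557.2  10.4] [561.3   8.3] [50.5 45. ] 77.6 z 0.03892918178230873
backjaw 3199 [624.6 -17.8] [624.  -19.4] [90.9 37.5] 71.7 z 0.06600540626303847
jaw 2644 [508.4  20.5] [508.1  18.7] [90.9 30.2] 71.8 z 0.06601097804515971
t 1.82 pos [ 0.5804 -0.0023  0.2559] INC [ 0.0064 -0.0025  0.1639] [ 0.0009  0.003  -0.0066] F [-0.6 -1.6 -0.3]
```

View pics/w1.png

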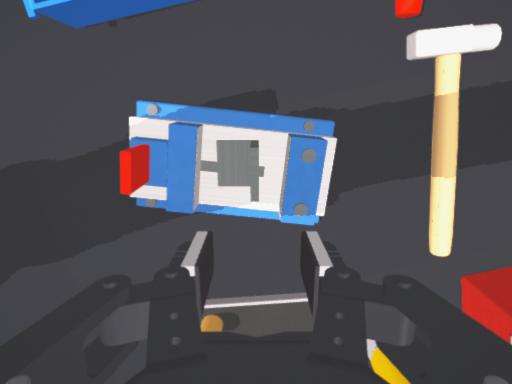

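The wrist view shows the vice with the offcut web at about (255,170), centred in the jaws. Its positions agree with the top view, so I descend and grip the web.

Call:
jog_arm(increments=[[0.007,-0.0025,0.04,0,0,0,0],[0.007,-0.0025,0.08,0,0,0,0],[0.007,-0.0025,0.12,0,0,0,0],[0.007,-0.0025,0.15,0,0,0,0],[0.007,-0.0025,0.164,0,0,0,0]])

```text
clock: 2.23
position: [0.5752, 0.0118, 0.0877]
ee_rot: [0.777, 0.63, -0.003, -0.002]
ft_force: [-0.9, -0.4, 0.5]
grip_width: 0.501
grasp_force: 0.0
```

Call:
jog_arm(increments=[[0,0,0,0,0,0,-1],[0,0,0,0,0,0,-1],[0,0,0,0,0,0,-1],[0,0,0,0,0,0,-1],[0,0,0,0,0,0,-1]], grip_force=70)

```text
clock: 2.65
position: [0.5788, 0.0114, 0.0937]
ee_rot: [0.777, 0.629, 0.001, 0.0]
ft_force: [1.0, 0.2, 0.5]
grip_width: 0.08
grasp_force: 70.2
```

Call:
jog_arm(increments=[[0,0,0,0,0,0,-1],[0,0,0,0,0,0,-1],[0,0,0,0,0,0,-1],[0,0,-0.01,0,0,0,-1],[0,0,-0.02,0,0,0,-1]])

```text
clock: 3.07
position: [0.5771, 0.011, 0.1125]
ee_rot: [0.777, 0.629, -0.001, -0.0]
ft_force: [0.0, 0.6, -3.2]
grip_width: 0.078
grasp_force: 69.4
```

Call:
jog_arm(increments=[[0,0,-0.04,0,0,0,-1],[0,0,-0.08,0,0,0,-1],[0.03,-0.013,-0.08,0,0,0,-1],[0.065,-0.028,-0.08,0,0,0,-1],[0.1,-0.043,-0.08,0,0,0,-1]])

```text
clock: 3.48
position: [0.5565, 0.1182, 0.194]
ee_rot: [0.778, 0.628, 0.001, 0.0]
ft_force: [0.4, 0.3, -4.5]
grip_width: 0.081
grasp_force: 69.6
```

Call:
jog_arm(increments=[[0.037,-0.016,0,0,0,0,-1],[0.074,-0.032,0,0,0,0,-1],[0.11,-0.048,0,0,0,0,-1],[0.14,-0.06,0,0,0,0,-1],[0.154,-0.066,0,0,0,0,-1]])

```text
clock: 3.9
position: [0.5219, 0.2877, 0.1928]
ee_rot: [0.776, 0.631, 0.0, -0.001]
ft_force: [-0.6, -0.2, -3.5]
grip_width: 0.076
grasp_force: 69.6
```

Call:
jog_arm(increments=[[0,0,0,0,0,0,-1],[0,0,0,0,0,0,-1]])

```text
clock: 4.07
position: [0.5238, 0.2826, 0.1926]
ee_rot: [0.777, 0.63, -0.0, 0.0]
ft_force: [-0.4, -1.0, -3.0]
grip_width: 0.08
grasp_force: 69.6
```

Run:
```python
from h import *
go(.525,.282,.08,-12.2)
a=optics.camera('top');save('t2.png',cv2.resize(a['color'][160:260,90:260],(680,400)))
```

```text
t 4.07 pos [0.5238 0.2826 0.1926] INC [-0.0003  0.0013  0.1126] [0.     0.0006 0.0045] F [-0.4 -1.  -3. ]
```

View pics/t2.png

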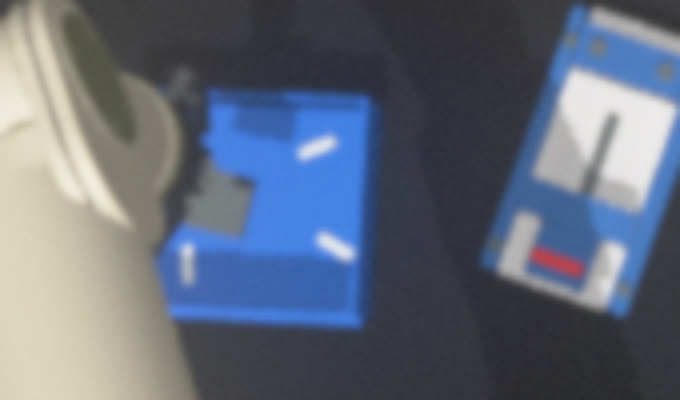

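The offcut, at (220,205) in this crop, is held over the bin interior and the vice is clear. I lower it and release.

Call:
jog_arm(increments=[[0,0,0.035,0,0,0,-1],[0,0,0.07,0,0,0,-1],[0,0,0.1,0,0,0,-1],[0,0,0.115,0,0,0,-1],[0,0,0.117,0,0,0,-1]])

```text
clock: 4.53
position: [0.5229, 0.2791, 0.0722]
ee_rot: [0.778, 0.628, -0.003, 0.0]
ft_force: [0.2, 0.5, -4.6]
grip_width: 0.082
grasp_force: 69.5
```

Call:
jog_arm(increments=[[0,0,0,0,0,0,-0.2],[0,0,0,0,0,0,-0.2],[0,0,0,0,0,0,-0.2],[0,0,0,0,0,0,-0.2],[0,0,-0.02,0,0,0,-0.2]])

```text
clock: 4.95
position: [0.523, 0.2816, 0.0937]
ee_rot: [0.777, 0.629, -0.002, -0.0]
ft_force: [-1.4, -0.3, -0.1]
grip_width: 0.399
grasp_force: 0.0
```

Call:
jog_arm(increments=[[0,0,-0.04,0,0,0,-0.2],[0,0,-0.08,0,0,0,-0.2],[0,0,-0.12,0,0,0,-0.2],[0,0,-0.12,0,0,0,-0.2],[0,0,-0.12,0,0,0,1]])

```text
clock: 5.37
position: [0.5256, 0.283, 0.2191]
ee_rot: [0.777, 0.629, 0.003, -0.0]
ft_force: [-0.3, -0.1, -1.2]
grip_width: 0.523
grasp_force: 0.0
```

Run:
```python
from h import *
import w
a=w.a;P=w.P;z=P[...,2]
m=(np.abs(P[...,0]-.506)<.075)&(np.abs(P[...,1]-.284)<.09)&(z>.008)
print(m.sum(),P[m].mean(0),np.percentile(z[m],[5,50,95]))
go(.5522,-.292,.2,-99.9)
```

```text
44625 [0.52432779 0.29271299 0.25403066] [0.19854983 0.26859826 0.2906883 ]
t 5.42 pos [0.5246 0.2825 0.2169] INC [-0.5562  0.1467  0.0157] [-6.0000e-04 -3.4000e-03  1.5336e+00] F [ 0.1 -0.6 -0.9]
```

View pics/w1.png

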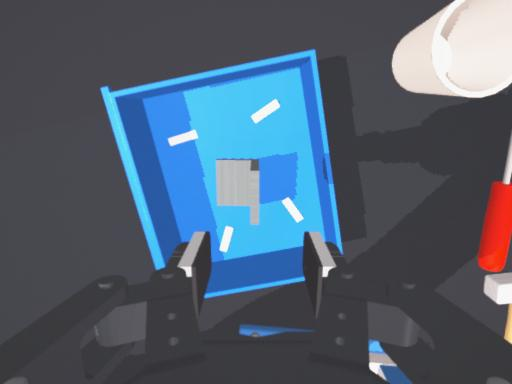

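The offcut stands in the bin at (240,185), released. Next, the fitting.

Call:
jog_arm(increments=[[-0.139,0.038,0,0,0,0.3825,0.8],[-0.139,0.038,0,0,0,0.3825,0.8],[-0.139,0.038,0,0,0,0.3825,0.8],[-0.139,0.038,0,0,0,0.3825,0.8],[-0.139,0.038,0,0,0,0.3825,0.8]])

```text
clock: 5.83
position: [0.5325, 0.1322, 0.2148]
ee_rot: [0.885, 0.466, -0.001, 0.001]
ft_force: [-0.9, -0.5, -0.0]
grip_width: 0.902
grasp_force: 0.0
```

Call:
jog_arm(increments=[[-0.115,0.087,0,0,0,0.3825,0.8],[-0.115,0.087,0,0,0,0.3825,0.8],[-0.115,0.087,0,0,0,0.3825,0.8],[-0.115,0.087,0,0,0,0.3825,0.8],[-0.115,0.087,0,0,0,0.3825,0.8]])

```text
clock: 6.25
position: [0.5398, -0.0109, 0.2148]
ee_rot: [0.957, 0.29, -0.0, 0.001]
ft_force: [0.8, 0.3, 0.1]
grip_width: 0.9
grasp_force: 0.0
```

Call:
jog_arm(increments=[[-0.074,0.123,0,0,0,0.3825,0.8],[-0.074,0.123,0,0,0,0.3825,0.8],[-0.074,0.123,0,0,0,0.3825,0.8],[-0.074,0.123,0,0,0,0.3825,0.8],[-0.074,0.123,0,0,0,0.3825,0.8]])

```text
clock: 6.67
position: [0.5472, -0.1535, 0.2147]
ee_rot: [0.995, 0.104, -0.001, 0.001]
ft_force: [0.5, -0.2, -1.1]
grip_width: 0.897
grasp_force: 0.0
```

Call:
jog_arm(increments=[[-0.023,0.142,0,0,0,0.3825,0.8],[-0.023,0.142,0,0,0,0.3825,0.8],[-0.023,0.142,0,0,0,0.3825,0.8],[-0.023,0.142,0,0,0,0.3825,0.8],[-0.023,0.142,0,0,0,0.3825,0.8]])

```text
clock: 7.08
position: [0.5544, -0.2965, 0.2142]
ee_rot: [0.996, -0.087, -0.001, 0.001]
ft_force: [-0.1, -0.5, 2.0]
grip_width: 0.895
grasp_force: 0.0
```

Call:
jog_arm(increments=[[0,0,0,0,0,0,0.8],[0,0,0,0,0,0,0.8],[0,0,0,0,0,0,0.8],[0,0,0,0,0,0,0.8]])

```text
clock: 7.42
position: [0.5563, -0.2907, 0.2151]
ee_rot: [0.997, -0.083, 0.0, -0.001]
ft_force: [-0.1, -0.0, -0.3]
grip_width: 0.902
grasp_force: 0.0
```

Run:
```python
from w import *
m=(np.hypot(x-.552,y+.292)<.05)&(hsv[...,1]>90)
rr('block',m&(z>.03)&(z<.055),.044);rr('all',m&(z>.03),.044); rr('neck',m&(z>.066),.072)
go(.5522,-.292,.038,-99.9)
```

```text
block 1367 [ 556.5 -294.7] [ 553.  -294.3] [50. 38.] 80.5 z 0.044892775519397195
all 1826 [ 554.3 -294.4] [ 551.5 -294.1] [50.  41.1] 80.5 z 0.04528620131091382
neck 395 [ 553.5 -294.2] [ 552.8 -294.2] [25.1 25.9] 80.5 z 0.07290841322850983
t 7.47 pos [ 0.5562 -0.291   0.2152] INC [-0.0038  0.0018  0.1772] [-0.0009 -0.0001  0.0061] F [-0.6 -0.4  0.4]
```

View pics/w1.png

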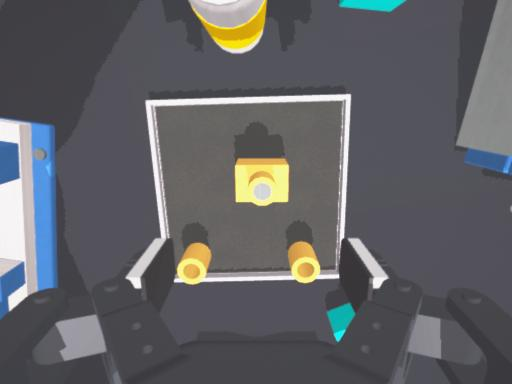

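The wrist view shows the brass fitting at (262,180), the sleeves at (195,263) and (303,262), and the fingers clear of everything. I descend and grip across the 50 mm sides.

Call:
jog_arm(increments=[[-0.003,0.003,0.04,0,0,0,0.8],[-0.003,0.003,0.08,0,0,0,0.8],[-0.003,0.003,0.12,0,0,0,0.8],[-0.003,0.003,0.16,0,0,0,0.8],[-0.003,0.003,0.177,0,0,0,0.8]])

```text
clock: 7.88
position: [0.5503, -0.2924, 0.0332]
ee_rot: [0.996, -0.084, -0.003, -0.001]
ft_force: [-0.0, 0.7, 0.1]
grip_width: 0.9
grasp_force: 0.0
```

Call:
jog_arm(increments=[[0,0,0,0,0,0,0.8],[0,0,0,0,0,0,0.8],[0,0,0,0,0,0,-1],[0,0,0,0,0,0,-1],[0,0,0,0,0,0,-1]], grip_force=60)

```text
clock: 8.3
position: [0.5536, -0.2955, 0.0406]
ee_rot: [0.996, -0.084, 0.002, 0.0]
ft_force: [-0.3, 1.2, 7.5]
grip_width: 0.572
grasp_force: 63.9
```

Call:
jog_arm(increments=[[0,0,0,0,0,0,-1],[0,0,0,0,0,0,-1],[0,0,0,0,0,0,-1]])

```text
clock: 8.55
position: [0.5536, -0.2955, 0.0407]
ee_rot: [0.996, -0.084, 0.002, 0.0]
ft_force: [-0.2, 0.6, 6.5]
grip_width: 0.573
grasp_force: 64.1
```

Run:
```python
from h import *
o=get_obs();print(o['position'],Ro.from_quat(o['ee_rot']).as_matrix()[:,1],o['grip_width'],o['grasp_force'],o['ft_force'])
```

```text
[ 0.55361834 -0.29549441  0.04065927] [-1.68089917e-01 -9.85771660e-01  1.22445536e-04] 0.5727676590132095 64.07835245132446 [-0.23759878  0.56683613  6.47079624]
```

Call:
jog_arm(increments=[[0,0,-0.03,0,0,0,-1],[0,0,-0.07,0,0,0,-1],[0,0,-0.11,0,0,0,-1],[-0.002,-0.03,-0.11,0,0,0,-1],[-0.005,-0.07,-0.11,0,0,0,-1]])

```text
clock: 8.97
position: [0.559, -0.2294, 0.1522]
ee_rot: [0.996, -0.088, 0.003, 0.001]
ft_force: [1.3, 1.0, -5.3]
grip_width: 0.575
grasp_force: 64.9
```

Call:
jog_arm(increments=[[-0.003,-0.04,0,0,0,0,-1],[-0.006,-0.08,0,0,0,0,-1],[-0.008,-0.12,0,0,0,0,-1],[-0.01,-0.15,0,0,0,0,-1],[-0.012,-0.18,0,0,0,0,-1]])

```text
clock: 9.38
position: [0.5775, -0.0432, 0.149]
ee_rot: [0.996, -0.084, 0.0, -0.001]
ft_force: [0.8, -0.2, -4.1]
grip_width: 0.572
grasp_force: 65.0
```

Call:
jog_arm(increments=[[-0.002,-0.025,0,0,0,0.07,-1],[-0.003,-0.04,0,0,0,0.148,-1],[-0.003,-0.04,0,0,0,0.148,-1],[-0.003,-0.04,0,0,0,0.148,-1],[-0.003,-0.04,0,0,0,0.148,-1]])

```text
clock: 9.8
position: [0.5812, -0.0067, 0.1488]
ee_rot: [0.987, -0.158, 0.0, 0.0]
ft_force: [-1.2, -0.5, -5.3]
grip_width: 0.572
grasp_force: 64.9
```

Run:
```python
from w import *
go(.582,-.006,.067,-108.2)
rr('backjaw',near&(z>.055)&(z<.075)&(x>.6)&(hsv[...,1]>120),.065); rr('jaw',near&(z>.055)&(z<.075)&(x<.54)&(hsv[...,1]>120),.065)
```

```text
t 9.85 pos [ 0.5812 -0.0071  0.1487] INC [ 0.0004 -0.0013  0.0817] [-0.0001 -0.0004 -0.0001] F [-0.5  0.2 -4.9]
backjaw 6884 [625.8 -19.8] [624.6 -20.2] [90.1 35.6] 71.9 z 0.06604087680028764
jaw 143 [509.5  58. ] [512.6  56.2] [15.5 14.1] 72.1 z 0.06625756578299151
```

View pics/w1.png

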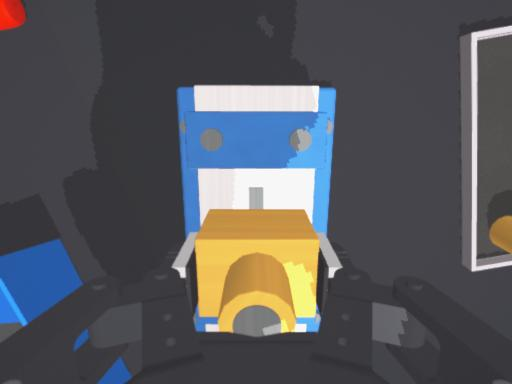

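The fitting at (255,265) is held square over the bed and parallel to the back jaw at (255,140). Lowering it.

Call:
jog_arm(increments=[[0,-0.001,0.03,0,0,0,-1],[0,-0.001,0.06,0,0,0,-1],[0,-0.001,0.074,0,0,0,-1],[0,-0.001,0.074,0,0,0,-1],[0,-0.001,0.074,0,0,0,-1]])

```text
clock: 10.27
position: [0.5815, -0.0059, 0.0746]
ee_rot: [0.987, -0.159, -0.0, 0.0]
ft_force: [0.7, -0.1, -3.6]
grip_width: 0.574
grasp_force: 64.7
```

Call:
jog_arm(increments=[[0,0,0.002,0,0,0,-1],[0,0,0.004,0,0,0,-1],[0,0,0.006,0,0,0,-1],[0,0,0.007,0,0,0,-1],[0,0,0.007,0,0,0,-1]])

```text
clock: 10.68
position: [0.5817, -0.0047, 0.0675]
ee_rot: [0.987, -0.158, 0.0, -0.0]
ft_force: [0.7, 0.9, -4.0]
grip_width: 0.573
grasp_force: 64.8
```

Call:
jog_arm(increments=[[0,0,0.0005,0,0,0,-1],[0,0,0.001,0,0,0,-1],[0,0,0.001,0,0,0,-1]])

```text
clock: 10.93
position: [0.5818, -0.0048, 0.0667]
ee_rot: [0.987, -0.158, 0.0, -0.0]
ft_force: [-1.9, 0.8, 1.9]
grip_width: 0.575
grasp_force: 65.6
```

Call:
jog_arm(increments=[[0,0,0,0,0,0,0.4],[0,0,0,0,0,0,0.6],[0,0,0,0,0,0,0.8],[0,0,0,0,0,0,0.8],[0,0,0,0,0,0,0.8]])

```text
clock: 11.35
position: [0.5818, -0.0049, 0.0664]
ee_rot: [0.987, -0.158, 0.0, -0.0]
ft_force: [-0.2, 0.5, -0.1]
grip_width: 0.898
grasp_force: 0.0
```

Call:
jog_arm(increments=[[0,0,-0.02,0,0,0,0.8],[0,0,-0.06,0,0,0,0.8],[0,0,-0.1,0,0,0,0.8],[0,0,-0.14,0,0,0,0.8],[0,0,-0.14,0,0,0,0.8]])

```text
clock: 11.77
position: [0.5848, -0.0058, 0.2138]
ee_rot: [0.987, -0.158, 0.005, -0.002]
ft_force: [0.5, -0.3, 0.2]
grip_width: 0.898
grasp_force: 0.0
```

Call:
jog_arm(increments=[[-0.04,0,0,0,0,0,-1],[-0.08,0,0,0,0,0,-1],[-0.12,0,0,0,0,0,-1],[-0.15,0,0,0,0,0,-1],[-0.15,0,0,0,0,0,-1]])

```text
clock: 12.18
position: [0.4351, 0.0436, 0.2064]
ee_rot: [0.988, -0.157, -0.001, -0.003]
ft_force: [-0.6, 0.3, -0.8]
grip_width: 0.187
grasp_force: 0.0
```

Call:
jog_arm(increments=[[0,0,0,0,0,0,-1],[0,0,0,0,0,0,-1],[0,0,0,0,0,0,-1]])

```text
clock: 12.43
position: [0.44, 0.0415, 0.2064]
ee_rot: [0.987, -0.158, 0.0, 0.0]
ft_force: [-0.4, -0.2, 0.1]
grip_width: 0.001
grasp_force: 0.0
```

Run:
```python
from w import *
br=near&(hsv[...,1]>90)&(hsv[...,0]>12)&(hsv[...,0]<32)
rr('block',br&(z>.055)&(z<.08),.07); rr('neck',br&(z>.09),.098)
rr('plate',near&(hsv[...,1]>120)&(z>.085)&((hsv[...,0]<8)|(hsv[...,0]>172)),.1)
rr('jaw',near&(z>.055)&(z<.075)&(x<.53)&(hsv[...,0]>95)&(hsv[...,0]<125)&(hsv[...,1]>100),.065)
go(.468-.024*.95,.0318+.024*.312,.09,-108.2)
t=optics.camera('top'); h2=cv2.cvtColor(t['color'],cv2.COLOR_RGB2HSV);Q=cloud(t);m=np.zeros(z.shape,bool);m[155:245,205:275]=1
m&=(h2[...,1]>100)&(h2[...,0]>12)&(h2[...,0]<32)&(Q[...,2]>.05);v,u=np.nonzero(m&(Q[...,2]>.088));print('top neck',len(u),ground(t,np.c_[u,v],.098).mean(0) if len(u) else '')
```

```text
block 1510 [5.667e+02 3.000e-01] [5.669e+02 2.000e-01] [49.6 15.9] 71.8 z 0.07060231357831416
neck 24 [566.3  -0. ] [566.2  -0. ] [8.4 0.6] 71.8 z 0.09202854369196795
plate 843 [468.5  31.4] [468.5  31.3] [38.5 10.9] 71.8 z 0.10063656685615796
jaw 3968 [507.   18.4] [507.5  18.6] [90.1 27.6] 71.9 z 0.06599735580928129
t 12.48 pos [0.44   0.0412 0.2062] INC [0.0055 0.     0.1162] [ 0.0018 -0.0007 -0.001 ] F [ 0.5 -0.6  0.5]
top neck 37 [ 0.57813194 -0.00388193  0.098     ]
```

View pics/w1.png

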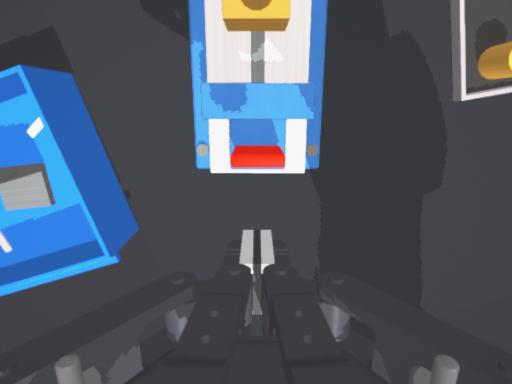

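The fitting stands square between the jaws and the closed fingers are aligned behind the red plate (258,157). I go down behind the plate.

Call:
jog_arm(increments=[[0.0055,0,0.04,0,0,0,-1],[0.0055,0,0.08,0,0,0,-1],[0.0055,0,0.11,0,0,0,-1],[0.0055,0,0.12,0,0,0,-1],[0.0055,0,0.12,0,0,0,-1]])

```text
clock: 12.95
position: [0.4431, 0.0385, 0.0836]
ee_rot: [0.987, -0.159, -0.002, 0.003]
ft_force: [0.1, 0.1, 0.1]
grip_width: 0.002
grasp_force: 0.0
```

Call:
jog_arm(increments=[[0.001,0,0,0,0,0,-1],[0.002,0,0,0,0,0,-1],[0.004,0,0,0,0,0,-1],[0.006,0,0,0,0,0,-1],[0.008,0,0,0,0,0,-1]])

```text
clock: 13.37
position: [0.4527, 0.038, 0.087]
ee_rot: [0.987, -0.158, 0.001, -0.001]
ft_force: [-1.3, -0.3, -0.6]
grip_width: -0.001
grasp_force: 0.0
```

Call:
jog_arm(increments=[[0.002,0,0,0,0,0,-1],[0.004,0,0,0,0,0,-1],[0.007,0,0,0,0,0,-1],[0.01,0,0,0,0,0,-1],[0.013,0,0,0,0,0,-1]])

```text
clock: 13.78
position: [0.4645, 0.0338, 0.0863]
ee_rot: [0.987, -0.158, -0.0, -0.0]
ft_force: [-4.8, 1.9, 3.3]
grip_width: 0.003
grasp_force: 2.3
```

Call:
jog_arm(increments=[[0.0025,0,0,0,0,0,-1],[0.005,0,0,0,0,0,-1],[0.0075,0,0,0,0,0,-1],[0.01,0,0,0,0,0,-1],[0.0125,0,0,0,0,0,-1]])

```text
clock: 14.2
position: [0.4765, 0.0299, 0.0863]
ee_rot: [0.987, -0.158, 0.0, -0.0]
ft_force: [-3.8, 4.8, 4.8]
grip_width: 0.002
grasp_force: 2.3
```

Call:
jog_arm(increments=[[0.0025,0,0,0,0,0,-1],[0.005,0,0,0,0,0,-1],[0.0075,0,0,0,0,0,-1],[0.01,0,0,0,0,0,-1],[0.0115,0,0,0,0,0,-1]])

```text
clock: 14.62
position: [0.4875, 0.0262, 0.0863]
ee_rot: [0.987, -0.158, 0.0, -0.0]
ft_force: [-2.4, 3.9, 4.2]
grip_width: 0.001
grasp_force: 2.2
```

Call:
jog_arm(increments=[[0.001,0,0,0,0,0,-1],[0.002,0,0,0,0,0,-1],[0.003,0,0,0,0,0,-1],[0.004,0,0,0,0,0,-1],[0.005,0,0,0,0,0,-1]])

```text
clock: 15.03
position: [0.4919, 0.0247, 0.0863]
ee_rot: [0.987, -0.158, 0.0, -0.0]
ft_force: [-4.0, 4.6, 4.1]
grip_width: 0.001
grasp_force: 2.1
```

Call:
jog_arm(increments=[[0.001,0,0,0,0,0,-1],[0.002,0,0,0,0,0,-1],[0.003,0,0,0,0,0,-1],[0.004,0,0,0,0,0,-1],[0.005,0,0,0,0,0,-1]])

```text
clock: 15.45
position: [0.4963, 0.0232, 0.0863]
ee_rot: [0.987, -0.158, -0.001, -0.0]
ft_force: [-6.6, 4.7, 7.2]
grip_width: -0.001
grasp_force: 3.6
```

Call:
jog_arm(increments=[[0.001,0,0,0,0,0,-1],[0.002,0,0,0,0,0,-1],[0.003,0,0,0,0,0,-1],[0.004,0,0,0,0,0,-1],[0.0045,0,0,0,0,0,-1]])

```text
clock: 15.87
position: [0.5006, 0.0218, 0.0863]
ee_rot: [0.987, -0.158, -0.0, -0.0]
ft_force: [-5.5, 5.2, 7.4]
grip_width: 0.005
grasp_force: 3.5
```

Call:
jog_arm(increments=[[0.0004,0,0,0,0,0,-1],[0.0008,0,0,0,0,0,-1],[0.0012,0,0,0,0,0,-1],[0.0016,0,0,0,0,0,-1],[0.002,0,0,0,0,0,-1]])

```text
clock: 16.28
position: [0.5024, 0.0212, 0.0863]
ee_rot: [0.987, -0.158, -0.001, -0.0]
ft_force: [-6.1, 4.3, 7.8]
grip_width: 0.0
grasp_force: 3.5
```

Call:
jog_arm(increments=[[0.0004,0,0,0,0,0,-1],[0.0008,0,0,0,0,0,-1],[0.0012,0,0,0,0,0,-1],[0.0016,0,0,0,0,0,-1]])

```text
clock: 16.62
position: [0.5039, 0.0207, 0.0863]
ee_rot: [0.987, -0.158, -0.001, -0.0]
ft_force: [-5.5, 5.0, 6.4]
grip_width: -0.001
grasp_force: 3.5
```

Call:
jog_arm(increments=[[0.0003,0,0,0,0,0,-1],[0.0006,0,0,0,0,0,-1],[0.0009,0,0,0,0,0,-1],[0.0012,0,0,0,0,0,-1]])

```text
clock: 16.95
position: [0.5051, 0.0204, 0.0863]
ee_rot: [0.987, -0.158, -0.001, -0.0]
ft_force: [-6.0, 5.1, 7.4]
grip_width: 0.002
grasp_force: 3.5
```

Call:
jog_arm(increments=[[0.0003,0,0,0,0,0,-1],[0.0006,0,0,0,0,0,-1],[0.0009,0,0,0,0,0,-1],[0.0012,0,0,0,0,0,-1]])

```text
clock: 17.28
position: [0.5059, 0.0201, 0.0862]
ee_rot: [0.987, -0.158, -0.001, -0.0]
ft_force: [-11.1, 5.1, 11.2]
grip_width: 0.001
grasp_force: 5.1
```

Call:
jog_arm(increments=[[0.0002,0,0,0,0,0,-1],[0.0004,0,0,0,0,0,-1],[0.0004,0,0,0,0,0,-1]])

```text
clock: 17.53
position: [0.5059, 0.02, 0.0862]
ee_rot: [0.987, -0.158, -0.001, -0.0]
ft_force: [-9.6, 5.4, 11.9]
grip_width: -0.0
grasp_force: 5.5
```

Call:
jog_arm(increments=[[0.0003,0,0,0,0,0,-1],[0.0006,0,0,0,0,0,-1],[0.0006,0,0,0,0,0,-1]])

```text
clock: 17.78
position: [0.506, 0.02, 0.0862]
ee_rot: [0.987, -0.158, -0.002, -0.0]
ft_force: [-14.6, 6.3, 15.5]
grip_width: -0.004
grasp_force: 7.0
```

Call:
jog_arm(increments=[[0.0003,0,0,0,0,0,-1],[0.0005,0,0,0,0,0,-1],[0.0005,0,0,0,0,0,-1],[0.0005,0,0,0,0,0,-1],[0.0005,0,0,0,0,0,-1]])

```text
clock: 18.2
position: [0.5059, 0.02, 0.0862]
ee_rot: [0.987, -0.158, -0.003, -0.0]
ft_force: [-18.2, 7.6, 19.8]
grip_width: 0.003
grasp_force: 8.4
```

Call:
jog_arm(increments=[[0,0,0,0,0,0,-1],[0,0,0,0,0,0,-1],[0,0,0,0,0,0,-1],[0,0,0,0,0,0,-1],[0,0,0,0,0,0,-1]])

```text
clock: 18.62
position: [0.5059, 0.02, 0.0862]
ee_rot: [0.987, -0.158, -0.003, -0.001]
ft_force: [-18.0, 7.2, 20.2]
grip_width: -0.0
grasp_force: 8.4
```

Call:
jog_arm(increments=[[0,0,0,0,0,0,-1],[0,0,0,0,0,0,-1],[0,0,0,0,0,0,-1],[0,0,0,0,0,0,-1],[0,0,0,0,0,0,-1]])

```text
clock: 19.03
position: [0.5059, 0.02, 0.0862]
ee_rot: [0.987, -0.158, -0.003, -0.001]
ft_force: [-18.3, 6.8, 19.5]
grip_width: 0.001
grasp_force: 8.4
```

Call:
jog_arm(increments=[[-0.001,0,0,0,0,0,-1],[-0.003,0,0,0,0,0,-1],[-0.008,0,0,0,0,0,-1],[-0.015,0,0,0,0,0,-1],[-0.02,0,0,0,0,0,-1]])

```text
clock: 19.45
position: [0.4883, 0.0252, 0.0861]
ee_rot: [0.987, -0.158, -0.0, 0.0]
ft_force: [-0.6, -0.0, -0.4]
grip_width: -0.006
grasp_force: 0.0
```

Call:
jog_arm(increments=[[-0.005,0,-0.02,0,0,0,-1],[-0.005,0,-0.06,0,0,0,-1],[-0.005,0,-0.1,0,0,0,-1],[-0.005,0,-0.12,0,0,0,-1],[-0.005,0,-0.12,0,0,0,-1]])

```text
clock: 19.87
position: [0.4861, 0.0272, 0.2102]
ee_rot: [0.987, -0.158, 0.003, -0.002]
ft_force: [0.5, 1.2, -0.2]
grip_width: 0.002
grasp_force: 0.0
```

Call:
jog_arm(increments=[[-0.02,0,0,0,0,0,-1],[-0.03,0,0,0,0,0,-1],[-0.03,0,0,0,0,0,-1],[-0.03,0,0,0,0,0,-1],[-0.03,0,0,0,0,0,-1]])

```text
clock: 20.28
position: [0.456, 0.0364, 0.2061]
ee_rot: [0.987, -0.158, 0.0, -0.0]
ft_force: [0.9, -0.2, -0.2]
grip_width: -0.002
grasp_force: 0.0
```

Run:
```python
from w import *
br=near&(hsv[...,1]>90)&(hsv[...,0]>12)&(hsv[...,0]<32)
rr('block',br&(z>.055)&(z<.08),.07)
rr('plate',near&(hsv[...,1]>120)&(z>.085)&((hsv[...,0]<8)|(hsv[...,0]>172)),.1)
rr('jaw',near&(z>.055)&(z<.068)&(x<.585)&(hsv[...,0]>95)&(hsv[...,0]<125)&(hsv[...,1]>100),.065)
t=optics.camera('top');save('t3.png',cv2.resize(t['color'][150:250,190:290],(500,500),interpolation=cv2.INTER_CUBIC))
```

```text
block 1478 [580.5  -4.5] [581.7  -4.6] [49.3 17.9] 71.9 z 0.07088617732660794
plate 785 [520.2  14.4] [520.1  14.5] [38.8  8.7] 71.9 z 0.10076133598956961
jaw 4717 [559.7   1.4] [559.7   1.3] [90.5 28.4] 71.9 z 0.06597969457148928
```

View pics/w1.png

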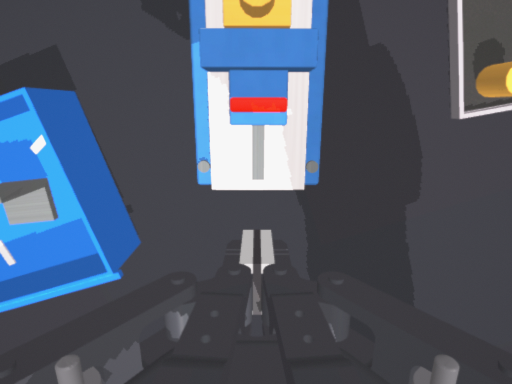

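The jaw at (260,48) lies against the fitting at (258,10). The jaw gap works out at 36.1 mm, which matches the 36 mm block, and everything is square. Handing in.

```bash
python3 -c "
from workcell import workorder; print(workorder.hand_in())"
```

```text
the job is handed in; nothing more can be done
None
```

The job is handed in, with no verdict returned: the offcut is in the scrap bin, and the brass fitting is clamped square on the vice bed at about 15 N (estimated from the wrist force), with the arm clear.

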